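Uncover the drive hub and press the splined stem home

TASK

Lift the white roof-shaped dust cover off the hexagonal drive hub and hang it astride the steel rail, letting go of it so that it hangs there by itself, level and between the posts. Then take the black-handled splined stem from its stand, turn it until its splines mesh with the teeth in the hub, slide it fully home against the spring and keep pressing: finish while still gripping the stem and holding it down with its collar flat on the hub, so that I can fasten it. Leave the wrench, nut driver and flashlight where they lie.

Things in the scene. Friction and masses are not known exactly. Their poses are not given: they have to be found in the camera images.
- hub: Fixed upright hexagonal hub, grey with white teeth, 55 mm tall, 52 mm across flats, on a 110 x 110 x 10 mm grey foot plate; rim 65 mm above the counter. Origin: on its axis at its underside (10 mm above the counter), z up. x points to a corner of the hexagon, i.e. a gap between its inner teeth; another gap every 60 degrees. It does not turn. The cover stands over it at first.
- hub_mouth (a point): Centre of the hub's mouth, on its axis at rim height. The well below is hexagonal, 38 mm across flats, with six inward teeth 5 mm wide, one in the middle of each flat, leaving a 24 mm bore; they run from the rim to 18 mm below it.
- plunger (a joint): Sprung brass plunger in the hub's bore, in m: 0 = up (its top 26 mm below the rim), grows as it is pressed down, stop at 0.012. It needs 4 N to start, then 0.4 N per mm. The fully home stem holds it at 0.010 (8 N); let go, the stem is lifted 10 mm again.
- cover: Loose white plastic saddle, about 90 g, open at both ends: 74 mm wide (x), 60 mm long (y, along the ridge). Two upright walls 3 mm thick, 60 mm tall, 68 mm apart, carry a roof of 30 degree slopes. Origin: middle of its lower edges, z up; at first it stands on the foot plate (10 mm above the counter) astride the hub. Hung on a bar it is stable, its mass mostly below the bar.
- cover_ridge (a point): Underside of the cover's roof peak, mid-length, 79 mm above the cover's origin. Hung on the rail, it is about 9 mm above the bar's axis.
- cover_tab (a point): Middle of the cover's handle, an upright tab on the ridge: 14 mm thick (cover's x), 44 mm long (y), from 82 to 118 mm above the cover's origin; this point is at 100 mm.
- rail_mid (a point): Middle of the steel rail: a horizontal round bar, 16 mm diameter, 200 mm long between two posts, axis 170 mm above the counter. The bar runs along this point's y axis; z up. Fixed.
- stem: Loose splined stem, about 110 g, upright. Origin: on its axis at the underside of its round black collar (48 mm wide, 6 mm thick). Above is a black flat handle 40 mm long (x), 16 mm thick (y), from 6 to 48 mm above the origin. x points along one spline, another every 60 degrees. At first the collar rests on the stand. Home, the origin is at hub_mouth.
- stem_tip (a point): Lower end of the stem, 36 mm below its origin. Steel core 21.6 mm wide, the last 7 mm tapered to 10 mm; six splines 5 mm wide, 35 mm over the tips, from 2 to 20 mm below the origin. They mesh when stem x and hub x agree, up to a multiple of 60 degrees, within about 6 degrees; unmeshed they stop on the teeth, the stem's origin 20 mm above hub_mouth.
- stand: Fixed aluminium block 75 x 75 x 45 mm with a 38 mm square hole through it from above, the stem standing in it with its collar on the block's top. Origin: centre of its underside on the counter.
- wrench: Chrome socket wrench lying on the counter, about 220 mm long along its x, up to 44 mm high. Bystander. Origin: near mid-length, on the counter.
- driver: Nut driver with black rubber grip, about 205 mm long along its x, 28 mm high. Bystander. Origin: near mid-length, on the counter.
- flashlight: Blue plastic flashlight lying on the counter, about 155 mm long along its x, 42 mm high. Bystander. Origin: near mid-length, on the counter.

How it is judged:
By the outcome, as a careful person would: the job done as asked, in the order asked, and still so for the second after the job is handed in, while the arm keeps its last pose, push and grip.
It also fails if it takes over 54 s, if anything falls off the work surface, if the arm or the gripper's body presses on something with over 40 N, if the wrist force passes 120 N, or if a joint passes its speed limit or range.

ROBOT

A 6-joint arm with a two-finger parallel gripper is mounted at the origin on the work surface. World frame = base frame: x ahead of the robot, y to its left, z up, the work surface at z = 0. Lengths are in m, angles in rad, forces in N, time in s.
With the tool pointing down it reaches from about 0.25 to 0.775 m from the base axis. Payload 4 kg.
Tool frame: the origin (TCP) lies at the very end of the fingers, on their centre line; the grasp point (between the pads) lies 19 mm behind it; x points along the fingers, y is the direction in which the jaws open and shut, and the axes are right-handed (so a half turn about x gives the same grasp; the last joint's range is limited). The gripper opens to 85 mm and grips with 20 to 120 N. Pads are 22 mm wide; open, the fingers measure 114 mm over their backs; the gripper's body (76 mm by 85 mm) begins 54 mm behind the grasp point. The pads swing forward as they close: fully open they stand 13 mm farther back than shut.
Start: joints at [1.196, 0.087, 1.371, -0, 1.684, -0.103], TCP at [0.148, 0.53, 0.199] pointing down, gripper open.
Joint ranges: [-3.1, 3.1], [-0.76, 2.03], [0.27, 2.55], [-1.08, 4.22], [0.17, 2.65], [-2.57, 2.57]. Speed limits (rad/s): [2.79, 2.79, 3.14, 3.14, 3.14, 3.14].

INTERFACE

Orientations are given as [roll, pitch, yaw] about the fixed x, y, z axes, in that order (R = Rz(yaw) Ry(pitch) Rx(roll)).
In Python, from bench import env, eyes gives the robot as it stands.
- The arm moves only by the tool step_arm, never from a script. Its argument "increments" is a list of rows, each a list of 7 numbers: the finger opening in mm, from 0 to 85.4, then the shift along the tool's x, y, z in mm, then the turn, a rotation vector about the tool's x, y, z in degrees. A call has 1 to 5 rows; each row shifts and turns the commanded pose from where the row before left it, along the tool's axes as they then stand; what a row does not reach is not made up. A row lasts 1/8 s, in which the tool goes at most 62.5 mm and 10.7 degrees, less where a joint would pass 70% of its speed; a pose out of reach is approached as far as the arm can. A call with a gripper value outside its range is refused whole. The fingers move at their own pace and stop on an object; the grip force is fixed at half the most. Time passes only in rows, so rows that do not move let the fingers close. It gives the time, the measured TCP pose, the force and the opening at its end, in the units of the state.
- env.get_state(): the state, without advancing time (a new reading comes with each control period).
- eyes.camera(name): name is "scene" or "side" or "wrist"; returns a dict with "image" (400x640x3 uint8, red, green, blue), "z_map" (400x640 float32, m along the optical axis (not along the pixel's ray), 0 where there is no reading), "fovy" (degrees; the focal length in pixels is half the picture's height over the tangent of half this angle, whatever the lens; pixels are square), "cx", "cy" (the principal point, pixels), "extrinsics" (4x4, takes a point from camera to world coordinates). Camera axes: x right, y up, looking along -z (the intrinsics and any distortion apply to the point x, -y, -z); pixel columns grow to the right and rows downward; lengths in m; the calibration is good to about 2 mm. The wrist camera is an equidistant fisheye: a pixel r from the principal point sees the ray r / f radians off the axis. A picture is of the moment at which its call begins.
- env.hand_in(): hands the job in, once; it reports no verdict.
The state is a dict: "t": time; "joint_pos": joint angles; "qd": joint speeds; "effort": joint torques, N m; "ee_pos": TCP position; "tcp_rot": TCP orientation; "force": force on the tool from outside, world axes, zero at the start; "moment": the same for the moment, N m; "width": opening from 0.0 (shut) to 1.0 (fully open).
Only numpy, scipy, OpenCV 4.12 (cv2) and the standard library are available. Lean on these libraries where they do the work, as an engineer would, in place of code of your own. Each camera call takes 0.05 s, during which the arm holds its last target. There are 200 camera calls.

## Working session

There is one attempt and no reset: what is moved stays moved. The work goes in short steps, Python scripts to look and compute and a tool call to move; the robot and the scene stay as the last step left them, time stands still between calls to the robot, and variables do not carry over. Pictures are saved under pics/ and viewed, about 8 in all and at most 12, crops included, and the job is handed in when it is done.

Besides the shell and the picture viewer there is one more tool, called as a command line: name --pt "numbers of a row" for each row, then --argument value for the rest. step_arm: Moves the arm, as the interface text tells. Its arguments: {"type":"object","properties":{"increments":{"type":"array","items":{"type":"array","items":{"type":"number"}}}},"required":["increments"]}

```bash
mkdir -p pics; cat > h.py <<'E'
import numpy as np, cv2
from bench import env, eyes
def get(n):
    c=eyes.camera(n); c['f']=c['image'].shape[0]/2/np.tan(np.radians(c['fovy'])/2); c['n']=n; return c
def save(c,p,s=1,crop=None):
    im=c['image'][:,:,::-1]
    if crop: im=im[crop[1]:crop[3],crop[0]:crop[2]]
    cv2.imwrite(p,cv2.resize(im,None,fx=s,fy=s,interpolation=cv2.INTER_CUBIC))
def rays(c,uv):
    uv=np.atleast_2d(uv).astype(float); x=(uv[:,0]-c['cx'])/c['f']; y=(uv[:,1]-c['cy'])/c['f']
    if c['n']=='wrist':
        r=np.hypot(x,y)+1e-12; d=np.c_[x/r*np.sin(r),-y/r*np.sin(r),-np.cos(r)]
    else: d=np.c_[x,-y,-np.ones_like(x)]
    E=np.array(c['extrinsics']); return E[:3,3],d@E[:3,:3].T,d
def plane(c,uv,z):
    o,d,_=rays(c,uv); return o+d*((z-o[2])/d[:,2])[:,None]
def cloud(c):
    h,w=c['z_map'].shape; v,u=np.mgrid[:h,:w]; o,d,dc=rays(c,np.c_[u.ravel(),v.ravel()])
    z=c['z_map'].ravel(); P=o+d*(z/np.where(dc[:,2]<-1e-3,-dc[:,2],np.nan))[:,None]; P[z<=0]=np.nan
    return P.reshape(h,w,3)
E
python3 - <<'E'
from h import *
s=env.get_state(); print({k:np.round(v,3).tolist() for k,v in s.items()})
for n in ['scene','side','wrist']:
    c=get(n); save(c,f'pics/{n}0.png'); print(n,c['fovy'],c['cx'],c['cy'],np.round(c['extrinsics'],3).tolist(), {k for k in c})
a=cv2.imread('pics/scene0.png');b=cv2.imread('pics/side0.png')
E
```

```text
{'t': 0.0, 'joint_pos': [1.196, 0.088, 1.372, -0.0, 1.684, -0.103], 'qd': [-0.0, 0.0, 0.0, 0.001, -0.001, 0.0], 'effort': [-0.001, -35.185, -31.327, -0.0, 0.01, -0.0], 'ee_pos': [0.147, 0.529, 0.198], 'tcp_rot': [-1.659, 1.569, -1.93], 'force': [-0.867, 0.256, -0.124], 'moment': [0.026, -0.0, 0.025], 'width': 1.004}
scene 54.8982876488789 319.6829115806527 192.2335446939354 [[-0.551, -0.55, 0.628, 1.232], [0.835, -0.359, 0.417, 0.401], [-0.004, 0.754, 0.657, 0.783], [0.0, 0.0, 0.0, 1.0]] {'image', 'n', 'f', 'cx', 'z_map', 'extrinsics', 'fovy', 'cy'}
side 51.538857974390986 315.39914870127626 200.25030987903992 [[0.995, 0.043, -0.094, 0.497], [-0.101, 0.588, -0.802, -0.982], [0.021, 0.807, 0.59, 0.807], [0.0, 0.0, 0.0, 1.0]] {'image', 'n', 'f', 'cx', 'z_map', 'extrinsics', 'fovy', 'cy'}
wrist 65.70646984690485 317.94031314581815 202.02044431002935 [[0.269, -0.917, -0.295, 0.072], [0.963, 0.255, 0.086, 0.55], [-0.004, -0.307, 0.952, 0.373], [0.0, 0.0, 0.0, 1.0]] {'image', 'n', 'f', 'cx', 'z_map', 'extrinsics', 'fovy', 'cy'}
```

View pics/scene0.png

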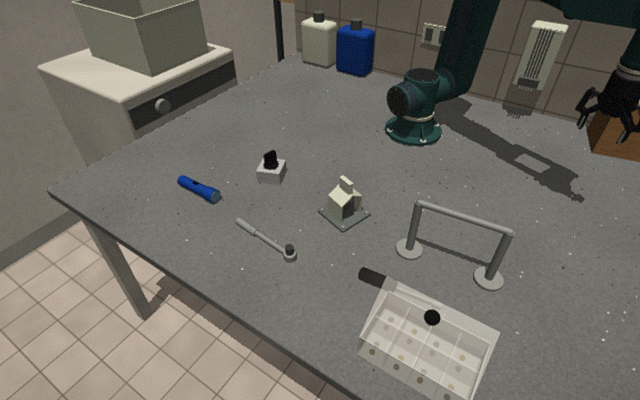

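View pics/side0.png

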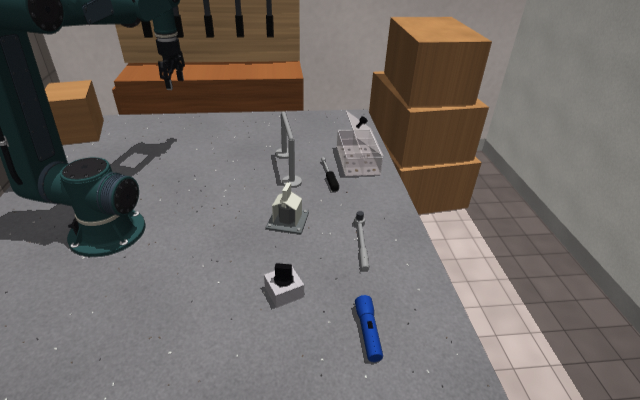

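View pics/wrist0.png

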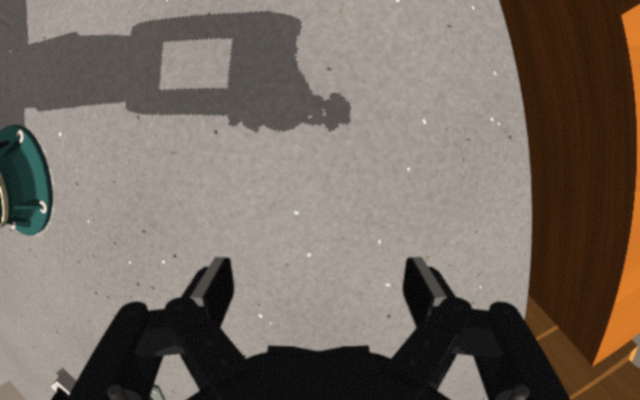

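The scene view shows the cover at about (345,200), the stand and stem at (271,168), and the rail from (418,204) to (510,233). In the side view the same things are at (287,208), (284,280) and (287,145). The wrist view shows only the counter. Next I measure from the depth clouds.

```bash
cat >> h.py <<'E'
def fit(name,P,zlo,zhi,cen,r):
    m=(P[:,2]>zlo)&(P[:,2]<zhi)&(np.hypot(P[:,0]-cen[0],P[:,1]-cen[1])<r); q=P[m]
    if len(q)<5: print(name,len(q)); return
    R=cv2.minAreaRect((q[:,:2]*1000).astype(np.float32)); 
    print(name,len(q),'rect c',np.round(R[0],1),'sz',np.round(R[1],1),'ang',round(R[2],1),'mean',np.round(q.mean(0)*1000,1),'zmax',round(np.nanpercentile(q[:,2],98)*1000,1)); return q
E
python3 - <<'E'
from h import *
for n,px in [('scene',dict(cover=(345,192),stem=(271,160),rail=(465,217))),('side',dict(cover=(287,200),stem=(284,272),rail=(288,145)))]:
    c=get(n); C=cloud(c); P=C.reshape(-1,3)
    print(n,'table z',np.nanmedian(P[(np.abs(P[:,2])<.02)][:,2]))
    h={k:C[v[1],v[0]] for k,v in px.items()}; print({k:np.round(v,3).tolist() for k,v in h.items()})
    k=h['cover']
    fit('tab',P,.097,.14,k,.06); fit('roof',P,.075,.09,k,.08);fit('foot',P,.006,.014,k,.09)
    fit('handle',P,.059,.12,h['stem'],.05); fit('standtop',P,.040,.048,h['stem'],.07)
    q=fit('rail',P,.162,.19,h['rail'],.16)
    if q is not None:
        l=cv2.fitLine(q[:,:2].astype(np.float32),cv2.DIST_HUBER,0,.01,.01).ravel(); print('line ang',np.degrees(np.arctan2(l[1],l[0])),l)
        print(np.round(np.sort((q[:,:2]-l[2:])@l[:2])[[0,3,-4,-1]],3))
E
```

```text
scene table z 0.0014722974253414955
{'cover': [0.535, 0.02, 0.093], 'stem': [0.509, -0.261, 0.072], 'rail': [0.548, 0.333, 0.178]}
tab 179 rect c [528.6  15.3] sz [46.6 15.4] ang 70.1 mean [531.9  18.  118.1] zmax 131.3
roof 236 rect c [529.8  13.9] sz [62.2 71.2] ang 69.7 mean [540.9  14.5  82. ] zmax 89.6
foot 512 rect c [532.2  24.2] sz [125.2 114.8] ang 69.9 mean [549.4  29.7  10.7] zmax 13.7
handle 155 rect c [ 506.3 -267.9] sz [19.6 40.9] ang 74.5 mean [ 509.5 -265.7   80.5] zmax 95.8
standtop 215 rect c [ 506.1 -269. ] sz [82.6 77.3] ang 23.9 mean [ 514.7 -260.2   45.3] zmax 47.8
rail 773 rect c [545.6 326.4] sz [ 18.7 219.4] ang 5.5 mean [547.2 332.2 175.2] zmax 180.9
line ang -84.89256 [ 0.08902355 -0.9960295   0.5450365   0.3599107 ]
[-0.076 -0.075  0.142  0.143]
side table z 0.0013051712720386632
{'cover': [0.528, -0.001, 0.091], 'stem': [0.508, -0.28, 0.081], 'rail': [0.543, 0.224, 0.149]}
tab 117 rect c [526.2  10.6] sz [42.9 15.6] ang 70.2 mean [526.7   4.9 118.6] zmax 131.3
roof 192 rect c [528.7  12.5] sz [61.2 70.8] ang 73.2 mean [532.5   7.9  82.1] zmax 89.5
foot 434 rect c [528.1   9.6] sz [113.8 110.4] ang 73.9 mean [528.4 -13.1  10.8] zmax 13.6
handle 244 rect c [ 506.2 -272.2] sz [19.2 39.7] ang 76.7 mean [ 505.7 -276.4   82. ] zmax 96.2
standtop 396 rect c [ 505.9 -271.7] sz [75.4 77.8] ang 21.9 mean [ 506.1 -284.3   45.5] zmax 47.8
rail 133 rect c [547.5 298.2] sz [ 20.6 171.6] ang 4.2 mean [546.4 281.5 175.6] zmax 181.1
line ang -84.601036 [ 0.09409027 -0.9955637   0.5450912   0.29246056]
[-0.091 -0.087  0.079  0.08 ]
```

```bash
cat >> h.py <<'E'
from scipy.spatial.transform import Rotation as Ro
def to(p_mm,jaw_deg):
    """tool-frame shift (mm) and turn (deg about tool x,y,z) from measured pose to TCP p, pointing down, jaws along jaw_deg (mod 180)"""
    s=env.get_state(); R=Ro.from_euler('xyz',s['tcp_rot']).as_matrix(); p=np.array(s['ee_pos'])*1000
    best=None
    for k in (0,180):
        a=np.radians(jaw_deg+k); y=np.array([np.cos(a),np.sin(a),0]); x=np.array([0,0,-1.]); T=np.c_[x,y,np.cross(x,y)]
        rv=np.degrees(Ro.from_matrix(R.T@T).as_rotvec())
        if best is None or np.linalg.norm(rv)<np.linalg.norm(best): best=rv
    ja=np.degrees(np.arctan2(R[1,1],R[0,1]))
    print('t',round(s['t'],2),'p',np.round(p,1),'jaw',round(ja,1),'tilt',np.round(np.degrees(np.arccos(-R[2,0])),2),'F',np.round(s['force'],1),'w',round(s['width'],3),'q6',round(s['joint_pos'][5],2))
    print(' shift(tool, now axes)',np.round(R.T@(np.array(p_mm)-p),1),'turn',np.round(best,1), ' shift in turned axes',np.round((R@Ro.from_rotvec(np.radians(best)).as_matrix()).T@(np.array(p_mm)-p),1))
E
python3 -c "
from h import *
to([527.5,13.5,190],-20)"
```

```text
t 0.25 p [147.6 529.5 198.3] jaw 74.4 tilt 0.06 F [-0.1 -0.2  0.1] w 0.995 q6 -0.1
 shift(tool, now axes) [   8.7 -395.1  504.5] turn [-85.6  -0.1   0. ]  shift in turned axes [   8.3 -533.5 -355. ]
```

step_arm --pt "85 0 -36 46 0 0 0" --pt "85 0 -36 46 0 0 0" --pt "85 0 -36 46 0 0 0" --pt "85 0 -36 46 0 0 0" --pt "85 0 -36 46 0 0 0"

```text
t: 0.88
ee_pos: [0.3217, 0.2931, 0.199]
tcp_rot: [0.868, 1.57, 0.597]
force: [0.3, 0.5, -0.4]
width: 0.994
```

step_arm --pt "85 0 -36 46 0 0 0" --pt "85 0 -36 46 0 0 0" --pt "85 0 -36 46 0 0 0" --pt "85 0 -36 46 0 0 0" --pt "85 0 -36 46 0 0 0"

```text
t: 1.5
ee_pos: [0.495, 0.0578, 0.199]
tcp_rot: [0.935, 1.57, 0.662]
force: [1.2, 0.4, -0.3]
width: 0.992
```

step_arm --pt "85 0 0 0 10.5 0 0" --pt "85 0 0 0 10.5 0 0" --pt "85 0 0 0 10.5 0 0" --pt "85 0 0 0 10.5 0 0" --pt "85 0 0 0 10.5 0 0"

```text
t: 2.12
ee_pos: [0.494, 0.0595, 0.1987]
tcp_rot: [-2.169, 1.57, 2.92]
force: [-0.1, -0.0, 0.3]
width: 0.997
```

step_arm --pt "85 0 0 0 10.5 0 0" --pt "85 0 0 0 10.5 0 0" --pt "85 0 0 0 10.5 0 0" --pt "85 0 0 0 10.4 0 0" --pt "85 0 0 0 0 0 0"

```text
t: 2.75
ee_pos: [0.494, 0.0595, 0.1988]
tcp_rot: [-1.582, 1.571, 2.784]
force: [-0.5, 0.2, -0.5]
width: 0.995
```

```bash
python3 -c "
from h import *
to([527.5,13.5,190],-20)
c=get('wrist');P=cloud(c).reshape(-1,3)
fit('tab',P,.10,.14,[.5275,.0135],.06)
fit('tabtop',P,.122,.14,[.5275,.0135],.06)
fit('foot',P,.004,.016,[.5275,.0135],.095)
fit('roof',P,.06,.09,[.5275,.0135],.08)
to([527.5,13.5,98],-20)
"
```

```text
t 2.75 p [494.   59.5 198.8] jaw -19.9 tilt 0.01 F [-0.5  0.2 -0.5] w 0.995 q6 0.35
 shift(tool, now axes) [ 8.8 47.1 31.9] turn [ 0.1 -0.   0. ]  shift in turned axes [ 8.8 47.2 31.8]
tab 1005 rect c [527.4  13.4] sz [44.4 14.9] ang 69.4 mean [527.3  17.  123.9] zmax 129.4
tabtop 764 rect c [527.5  13.3] sz [44.5 14.8] ang 70.2 mean [527.4  15.  127.8] zmax 129.5
foot 3373 rect c [528.7  12.4] sz [109.3 111.1] ang 73.1 mean [527.6  38.3  10.3] zmax 13.6
roof 2950 rect c [527.6  12.8] sz [61.2 75.4] ang 69.6 mean [524.6  17.5  79.5] zmax 89.0
t 2.8 p [494.1  59.6 198.8] jaw -19.8 tilt 0.01 F [0.9 0.8 0.5] w 0.995 q6 0.35
 shift(tool, now axes) [100.8  47.1  32. ] turn [ 0.2 -0.   0. ]  shift in turned axes [100.8  47.2  31.8]
```

step_arm --pt "85 0 47 32 0 0 0" --pt "85 30 0 0 0 0 0" --pt "85 30 0 0 0 0 0" --pt "85 20 0 0 0 0 0" --pt "85 18 0 0 0 0 0"

```text
t: 3.42
ee_pos: [0.5272, 0.0134, 0.0998]
tcp_rot: [-1.502, 1.57, 2.864]
force: [0.0, 0.6, 0.2]
width: 0.999
```

```bash
python3 -c "
from h import *
to([527.5,13.5,98],-20)"
```

```text
t 3.42 p [527.2  13.4  99.8] jaw -19.9 tilt 0.03 F [0.  0.6 0.2] w 0.999 q6 0.26
 shift(tool, now axes) [ 1.8  0.2 -0.2] turn [0.1 0.  0. ]  shift in turned axes [ 1.8  0.2 -0.2]
```

step_arm --pt "8 1 0 0 0 0 0" --pt "8 0 0 0 0 0 0" --pt "8 0 0 0 0 0 0" --pt "8 0 0 0 0 0 0" --pt "8 0 0 0 0 0 0"

```text
t: 4.05
ee_pos: [0.5276, 0.0134, 0.1004]
tcp_rot: [1.94, 1.57, 0.021]
force: [0.1, -0.3, -0.0]
width: 0.093
```

step_arm --pt "8 0 0 0 0 0 0" --pt "8 0 0 0 0 0 0" --pt "8 0 0 0 0 0 0" --pt "8 -5 0 0 0 0 0" --pt "8 -10 0 0 0 0 0"

```text
t: 4.68
ee_pos: [0.5271, 0.0134, 0.1151]
tcp_rot: [-1.376, 1.57, 2.987]
force: [0.1, 0.2, -0.0]
width: 0.095
```

```bash
python3 -c "
from h import *
a=get('wrist');save(a,'pics/w1.png'); b=get('scene'); save(b,'pics/s1.png',3,(280,120,420,260))
i=cv2.imread('pics/w1.png'); j=cv2.imread('pics/s1.png'); j=cv2.resize(j,(400,400)); i=cv2.resize(i,(400,250)); i=cv2.copyMakeBorder(i,0,150,0,0,0); cv2.imwrite('pics/m1.png',cv2.hconcat([i,j]))
P=cloud(b).reshape(-1,3); fit('roof',P,.06,.11,[.5275,.0135],.08)
"
```

```text
roof 462 rect c [527.   14.5] sz [63.8 77.1] ang 69.2 mean [540.9  16.6  81.4] zmax 108.1
```

View pics/m1.png

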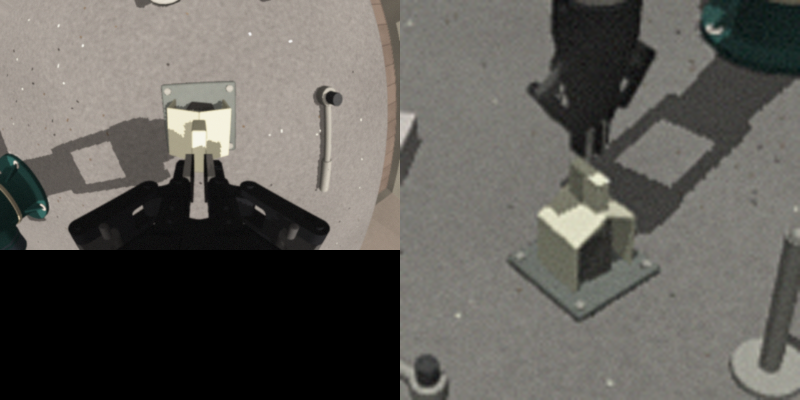

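The fingers closed beside the tab without gripping it, and the cover has not moved. In the left picture the fingertips are at (185-215,165) and the tab at (200,130). The fingertips seem offset toward the base, so I measure where they really are.

```bash
python3 -c "
from h import *
to([527.5,13.5,98],-20)
for n in ('scene','side','wrist'):
    c=get(n); C=cloud(c); P=C.reshape(-1,3); I=c['image'].reshape(-1,3).astype(int)
    m=(I.max(1)<90)&(np.hypot(P[:,0]-.51,P[:,1]-.0135)<.07)&(P[:,2]>.10)
    D=P[m]*1000
    for lo in range(105,185,10):
        q=D[(D[:,2]>=lo)&(D[:,2]<lo+10)]
        if len(q)>3: print(n,lo,len(q),np.round(q.mean(0)),np.round(q.min(0)),np.round(q.max(0)))
"
```

```text
t 4.78 p [528.6  13.3 117. ] jaw -20.0 tilt 0.21 F [-0.1 -0.2  0.3] w 0.096 q6 0.27
 shift(tool, now axes) [19.  -1.1  0.2] turn [ 0.  -0.1 -0.2]  shift in turned axes [19.  -1.1  0.2]
scene 105 15 [530.   4. 110.] [526.  -6. 106.] [534.  12. 115.]
scene 115 13 [531.   6. 121.] [527.  -2. 116.] [536.  16. 125.]
scene 125 4 [530.   4. 127.] [528.  -2. 126.] [532.  10. 128.]
scene 145 7 [531.  21. 154.] [521.  14. 152.] [540.  27. 155.]
scene 155 32 [535.  19. 161.] [515.   3. 155.] [547.  29. 165.]
scene 165 45 [536.  18. 170.] [514.   1. 165.] [547.  29. 175.]
scene 175 37 [534.  20. 180.] [514.   6. 176.] [546.  28. 185.]
side 105 5 [530.   2. 111.] [528.  -3. 109.] [532.   8. 115.]
side 115 5 [530.   1. 120.] [528.  -4. 118.] [532.   6. 122.]
side 145 6 [522.  14. 152.] [515.   4. 151.] [528.  25. 155.]
side 155 34 [527.   7. 160.] [510.  -2. 155.] [544.  23. 165.]
side 165 39 [527.   8. 170.] [510.  -0. 165.] [544.  25. 175.]
side 175 37 [528.   8. 179.] [511.  -5. 175.] [545.  26. 184.]
wrist 145 108 [530.  17. 153.] [516.   2. 149.] [544.  26. 155.]
wrist 155 485 [531.  20. 160.] [514.   0. 155.] [547.  27. 165.]
wrist 165 697 [531.  21. 171.] [514.   8. 165.] [547.  27. 175.]
wrist 175 604 [531.  20. 180.] [514.   0. 175.] [547.  27. 185.]
```

The fingertips' lowest points are at z≈150 mm while the reported TCP is 117 mm. So the real tips sit about 32 mm higher than reported, with x and y agreeing. I open the fingers, go lower accordingly and check again.

step_arm --pt "85 0 0 0 0 0 0" --pt "85 0 0 0 0 0 0" --pt "85 0 0 0 0 0 0" --pt "85 0 0 0 0 0 0" --pt "85 20 0 0 0 0 0"

```text
t: 5.55
ee_pos: [0.5291, 0.0133, 0.0967]
tcp_rot: [1.862, 1.566, -0.057]
force: [-0.7, -0.7, 0.5]
width: 0.996
```

step_arm --pt "85 15 0 0 0 0 0" --pt "85 10 0 0 0 0 0" --pt "85 3 0 0 0 0 0" --pt "85 0 0 0 0 0 0" --pt "85 0 0 0 0 0 0"

```text
t: 6.18
ee_pos: [0.5279, 0.0134, 0.0676]
tcp_rot: [1.889, 1.569, -0.03]
force: [-0.5, 0.3, -0.2]
width: 0.994
```

```bash
cat >> h.py <<'E'
def tips(names=('scene','side'),r=.085):
    p=env.get_state()['ee_pos']
    for n in names:
        c=get(n); P=cloud(c).reshape(-1,3); I=c['image'].reshape(-1,3).astype(int)
        D=P[(I.max(1)<90)&(np.hypot(P[:,0]-p[0],P[:,1]-p[1])<r)&(P[:,2]>p[2]-.01)&(P[:,2]<p[2]+.1)]*1000
        h,e=np.histogram(D[:,2]-p[2]*1000,bins=np.arange(-10,101,10)); print(n,'dark counts per 10mm above TCP from -10:',h)
E
python3 -c "
from h import *
to([527.5,13.5,68],-20)
tips()"
```

```text
t 6.17 p [527.9  13.4  67.6] jaw -20.0 tilt 0.08 F [-0.5  0.3 -0.2] w 0.994 q6 0.27
 shift(tool, now axes) [-0.4 -0.5  0. ] turn [ 0.  -0.  -0.1]  shift in turned axes [-0.4 -0.5  0. ]
scene dark counts per 10mm above TCP from -10: [65  9  0  2 16 15 54 49 48 41 74]
side dark counts per 10mm above TCP from -10: [68  6  2  1  7 10 36 34 35 29 79]
```

step_arm --pt "8 0 0 0 0 0 0" --pt "8 0 0 0 0 0 0" --pt "8 0 0 0 0 0 0" --pt "8 0 0 0 0 0 0" --pt "8 0 0 0 0 0 0"

```text
t: 6.9
ee_pos: [0.5274, 0.0134, 0.067]
tcp_rot: [2.306, 1.571, 0.386]
force: [-0.9, -0.1, 1.6]
width: 0.152
```

step_arm --pt "8 -10 0 0 0 0 0" --pt "8 -20 0 0 0 0 0" --pt "8 -30 0 0 0 0 0" --pt "8 -40 0 0 0 0 0" --pt "8 -40 0 0 0 0 0"

```text
t: 7.52
ee_pos: [0.5271, 0.0135, 0.2084]
tcp_rot: [-2.35, 1.571, 2.013]
force: [0.4, -0.8, -1.3]
width: 0.155
```

step_arm --pt "8 -30 0 0 0 0 0" --pt "8 -20 0 0 0 0 0" --pt "8 -10 0 0 0 0 0" --pt "8 0 0 0 0 0 0" --pt "8 0 0 0 0 0 0"

```text
t: 8.15
ee_pos: [0.5269, 0.0135, 0.2656]
tcp_rot: [-1.346, 1.568, 3.018]
force: [-0.1, -0.1, -1.2]
width: 0.152
```

```bash
python3 - <<'E'
from h import *
to([545,327,265],5.2)
c=get('scene'); P=cloud(c).reshape(-1,3); b=get('side'); Q=cloud(b).reshape(-1,3)
for X in (P,Q):
    fit('cover',X,.19,.31,[.5275,.0135],.06); fit('foot',X,.006,.014,[.5275,.0125],.09)
# rail refine: posts and bar
for c,X in ((c,P),(b,Q)):
    q=X[(X[:,2]>.165)&(X[:,2]<.19)&(np.abs(X[:,0]-.546)<.04)&(np.abs(X[:,1]-.327)<.13)]
    l=cv2.fitLine(q.astype(np.float32),cv2.DIST_HUBER,0,.01,.01).ravel(); print(np.round(l,4))
    for lo in (.04,.15): fit('posts',X,lo,lo+.02,[.545,.427],.06); fit('posts',X,lo,lo+.02,[.545,.227],.06)
a=c['image']
save(get('scene'),'pics/s2.png',2,(280,60,560,300))
E
```

```text
t 8.15 p [526.9  13.5 265.6] jaw -20.0 tilt 0.13 F [-0.1 -0.1 -1.2] w 0.152 q6 0.27
 shift(tool, now axes) [   0.6  -90.1 -300.9] turn [-25.2   0.    0.1]  shift in turned axes [   0.6   46.4 -310.6]
cover 1023 rect c [527.6  15. ] sz [63.6 76.6] ang 70.5 mean [536.7  16.7 257.7] zmax 306.2
foot 659 rect c [529.6  14. ] sz [112.7 110.1] ang 73.0 mean [544.3  22.8  10.9] zmax 13.8
cover 598 rect c [527.2  13.3] sz [65.2 75.6] ang 70.3 mean [529.1   6.5 263.2] zmax 308.3
foot 563 rect c [519.5  12.2] sz [112.1 127.6] ang 73.7 mean [529.1  -4.   10.8] zmax 13.7
[-0.0887  0.9961  0.0034  0.5472  0.3375  0.1765]
posts 55 rect c [540.7 426.2] sz [10.1 19.3] ang 3.7 mean [541.4 425.8  50.2] zmax 59.7
posts 44 rect c [558.3 228.4] sz [ 8.4 19.7] ang 15.9 mean [559.4 228.6  49.7] zmax 58.5
posts 84 rect c [541.4 401.8] sz [10.3 67.9] ang 2.8 mean [542.1 418.  161.9] zmax 169.6
posts 77 rect c [553.7 251.5] sz [13.3 67.8] ang 11.2 mean [558.7 236.8 162.2] zmax 169.9
[-0.0439  0.999   0.006   0.5377  0.3882  0.1782]
posts 15 rect c [536.6 415.3] sz [17.1 10.3] ang 20.9 mean [533.4 415.1  46.5] zmax 54.7
posts 28 rect c [552.7 218. ] sz [10.7 17.3] ang 87.2 mean [552.1 218.1  49.3] zmax 58.5
posts 0
posts 0
```

View pics/s2.png

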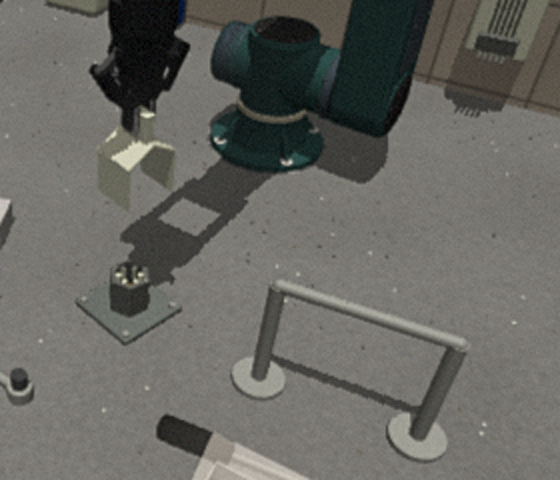

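The cover hangs in the gripper at (135,165) with the hub bare at (128,290). The rail runs from (278,287) to (463,346).

step_arm --pt "8 0 0 0 -8.4 0 0" --pt "8 0 0 0 -8.4 0 0" --pt "8 0 0 0 -8.4 0 0" --pt "8 0 4 -27 0 0 0" --pt "8 0 7 -45 0 0 0"

```text
t: 8.93
ee_pos: [0.5318, 0.0858, 0.2662]
tcp_rot: [-1.24, 1.57, -2.723]
force: [0.7, -0.4, -1.4]
width: 0.15
```

step_arm --pt "8 0 9 -60 0 0 0" --pt "8 0 9 -60 0 0 0" --pt "8 0 9 -60 0 0 0" --pt "8 0 6 -40 0 0 0" --pt "8 0 3 -16 0 0 0"

```text
t: 9.55
ee_pos: [0.5454, 0.3267, 0.2654]
tcp_rot: [-1.309, 1.568, -2.786]
force: [-0.2, 0.1, -1.6]
width: 0.155
```

```bash
python3 - <<'E'
from h import *
to([546,325,157],5.2)
c=get('wrist'); P=cloud(c).reshape(-1,3)
for n in ('scene','side'):
    c=get(n); save(c,f'pics/{n}3.png'); X=cloud(c).reshape(-1,3)
    fit('cover',X,.20,.31,[.546,.325],.06)
q=fit('railw',P,.165,.19,[.546,.325],.14)
E
```

```text
t 9.55 p [545.4 326.7 265.4] jaw 5.4 tilt 0.13 F [-0.2  0.1 -1.6] w 0.155 q6 0.36
 shift(tool, now axes) [108.4   0.7   1.6] turn [0.2 0.  0.1]  shift in turned axes [108.4   0.4   1.7]
cover 1428 rect c [548.2 329.2] sz [75.4 60. ] ang 5.0 mean [571.9 331.8 263.1] zmax 307.0
cover 293 rect c [546.  324.2] sz [74.8 67. ] ang 5.2 mean [545.4 317.2 268.4] zmax 307.8
railw 2361 rect c [537.8 376.7] sz [ 19.7 112.7] ang 4.4 mean [538.9 378.2 176.1] zmax 179.1
```

step_arm --pt "8 25 0 1 0 0 0" --pt "8 30 0 0 0 0 0" --pt "8 25 0 0 0 0 0" --pt "8 12 0 0 0 0 0" --pt "8 6 0 0 0 0 0"

```text
t: 10.32
ee_pos: [0.5465, 0.3222, 0.1689]
tcp_rot: [0.147, 1.571, -1.334]
force: [-0.3, -0.7, -1.2]
width: 0.152
```

step_arm --pt "8 3 0 0 0 0 0" --pt "8 2 0 0 0 0 0" --pt "8 0 0 0 0 0 0"

```text
t: 10.7
ee_pos: [0.5464, 0.3236, 0.1646]
tcp_rot: [1.953, 1.57, 0.474]
force: [-0.7, 0.2, -1.6]
width: 0.155
```

step_arm --pt "8 3 0 0 0 0 0" --pt "8 2 0 0 0 0 0" --pt "8 0 0 0 0 0 0"

```text
t: 11.08
ee_pos: [0.5461, 0.3235, 0.1588]
tcp_rot: [-1.565, 1.571, -3.044]
force: [-0.6, 0.3, -1.4]
width: 0.147
```

step_arm --pt "8 1 0 0 0 0 0" --pt "8 1 0 0 0 0 0" --pt "8 0 0 0 0 0 0"

```text
t: 11.45
ee_pos: [0.5463, 0.3235, 0.1586]
tcp_rot: [1.963, 1.569, 0.483]
force: [-2.4, -1.3, 5.1]
width: 0.152
```

step_arm --pt "8 0 -1 0 0 0 0" --pt "50 0 0 0 0 0 0" --pt "85 0 0 0 0 0 0" --pt "85 0 0 0 0 0 0" --pt "85 0 0 0 0 0 0"

```text
t: 12.08
ee_pos: [0.5451, 0.3233, 0.1565]
tcp_rot: [-1.407, 1.57, -2.886]
force: [-0.9, -0.4, 0.3]
width: 0.984
```

step_arm --pt "85 -5 0 0 0 0 0" --pt "85 -20 0 0 0 0 0" --pt "85 -40 0 0 0 0 0" --pt "85 -50 0 0 0 0 0" --pt "85 0 0 0 0 0 0"

```text
t: 12.7
ee_pos: [0.547, 0.3242, 0.2791]
tcp_rot: [1.93, 1.558, 0.451]
force: [0.6, 0.2, -0.5]
width: 0.997
```

```bash
python3 - <<'E'
from h import *
to([528,13,270],17)
for n in ('scene','side'):
    c=get(n); X=cloud(c).reshape(-1,3)
    if n=='side': save(c,'pics/side4.png',4,(220,60,360,200))
    fit('cover',X,.11,.25,[.546,.325],.06); fit('tabtop',X,.205,.25,[.546,.325],.05)
E
```

```text
t 12.7 p [547.  324.2 279.1] jaw 5.2 tilt 0.71 F [ 0.6  0.2 -0.5] w 0.997 q6 0.35
 shift(tool, now axes) [  7.2 -47.4 308.2] turn [-11.8  -0.2  -0.7]  shift in turned axes [   9.1 -109.2  292.1]
cover 1451 rect c [544.5 324.7] sz [91.9 92.8] ang 48.3 mean [562.  327.2 170.3] zmax 220.6
tabtop 189 rect c [552.3 325.6] sz [16.1 43.6] ang 4.2 mean [553.9 325.9 216. ] zmax 221.6
cover 367 rect c [538.5 326.3] sz [ 82.3 114. ] ang 3.8 mean [540.8 315.1 169.9] zmax 219.6
tabtop 47 rect c [550.9 321. ] sz [15.1 50.7] ang 5.0 mean [550.5 316.8 215. ] zmax 221.4
```

View pics/side4.png

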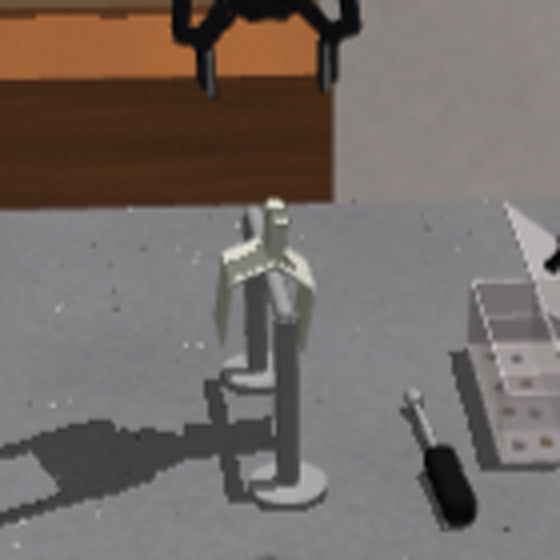

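The cover hangs astride the bar between the posts, with its tab at (275,225). It may be tilted or still swinging, so I will measure it again while I look at the hub.

step_arm --pt "85 0 -3 30 0 0 0" --pt "85 0 -8 55 0 0 0" --pt "85 0 -8 60 0 0 0" --pt "85 0 -8 60 0 0 0" --pt "85 0 -8 60 0 0 0"

```text
t: 13.42
ee_pos: [0.5333, 0.0544, 0.2695]
tcp_rot: [-1.662, 1.567, -3.141]
force: [0.7, -1.0, -0.2]
width: 0.995
```

step_arm --pt "85 40 -8 55 0 0 0" --pt "85 50 -4 38 0 0 0" --pt "85 45 0 0 0 0 0" --pt "85 25 0 0 0 0 0" --pt "85 9 0 0 0 0 0"

```text
t: 14.05
ee_pos: [0.5286, -0.0321, 0.1026]
tcp_rot: [-1.839, 1.563, 2.964]
force: [0.8, -0.6, 0.5]
width: 0.994
```

```bash
python3 - <<'E'
from h import *
to([532,-37,110],5.2)
for n in ('scene','side'):
    c=get(n); X=cloud(c).reshape(-1,3)
    fit('tabtop',X,.205,.25,[.546,.325],.05)
    u=np.array([.996,.09,0]); q=X[(np.hypot(X[:,0]-.546,X[:,1]-.325)<.06)&(X[:,2]>.11)&(X[:,2]<.25)]
    s=(q-[.5455,.3255,0])@u*1000
    for lo in range(110,220,10):
        m=(q[:,2]*1000>=lo)&(q[:,2]*1000<lo+10)
        if m.sum()>3: print(n,lo,m.sum(),np.round(np.percentile(s[m],[2,98])),end=' | ')
    print()
c=get('wrist'); save(c,'pics/w5.png'); X=cloud(c).reshape(-1,3)
fit('rim',X,.058,.072,[.5275,.0125],.05);fit('foot',X,.006,.014,[.5275,.0125],.095)
E
```

```text
t 14.05 p [528.6 -32.1 102.6] jaw 5.2 tilt 0.43 F [ 0.8 -0.6  0.5] w 0.994 q6 -0.26
 shift(tool, now axes) [-7.4  2.9  5.1] turn [ 0.  -0.1  0.4]  shift in turned axes [-7.4  3.   5.2]
tabtop 180 rect c [554.5 325.9] sz [16.2 43.5] ang 6.2 mean [555.9 326.  215.7] zmax 221.0
scene 110 66 [23. 27.] | scene 120 72 [24. 28.] | scene 130 75 [27. 31.] | scene 140 71 [29. 33.] | scene 150 126 [26. 35.] | scene 160 220 [ 4. 30.] | scene 170 382 [-34.  18.] | scene 180 114 [-10.  10.] | scene 190 57 [ 8. 12.] | scene 200 66 [10. 14.] | scene 210 127 [ 1. 16.] | 
tabtop 0

rim 2786 rect c [528.5  12. ] sz [51.6 59.4] ang 3.8 mean [528.5  11.8  64.9] zmax 66.5
foot 10662 rect c [528.3  11.5] sz [110.7 110.6] ang 73.2 mean [527.9  17.5  10.2] zmax 13.0
```

View pics/w5.png

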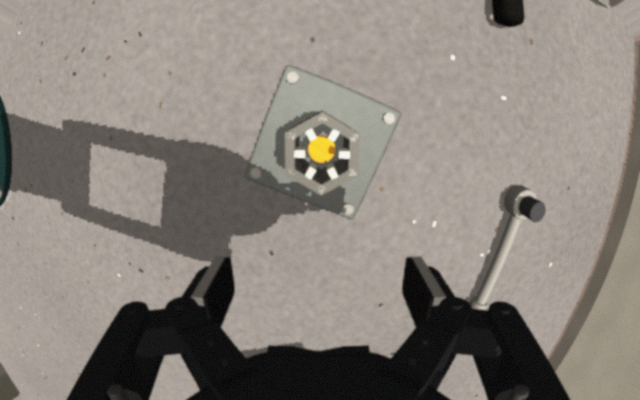

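The wrist view shows the hub at (321,151), with white teeth every 60° and the brass plunger inside. The scene data show that the cover hangs tilted by about 12°, with its top leaning toward +x. I first measure the tooth angle here, then go back to level the cover.

```bash
cat >> h.py <<'E'
def hubang(c,z=.065):
    I=c['image'].astype(int); C=cloud(c); q=C.reshape(-1,3)
    m=(np.abs(q[:,2]-.065)<.007)&(np.hypot(q[:,0]-.528,q[:,1]-.012)<.04); R=cv2.minAreaRect((q[m][:,:2]*1000).astype(np.float32))
    v,u=np.nonzero(np.hypot(C[:,:,0]-.528,C[:,:,1]-.012)<.05)
    P=plane(c,np.c_[u,v],z)[:,:2]*1000; cen=np.array(R[0]); d=P-cen; r=np.hypot(*d.T); px=I[v,u]
    w=(px.min(1)>190)&(r>11.5)&(r<20); a=np.angle(np.exp(6j*np.arctan2(d[w,1],d[w,0])).sum())
    print('rim c',np.round(R[0],1),'sz',np.round(R[1],1),'ang',round(R[2],1),'teeth n',w.sum(),'tooth ang mod60',round(np.degrees(a)/6,2),'conc',round(abs(np.exp(6j*np.arctan2(d[w,1],d[w,0])).mean()),2), 'teeth mean',np.round(P[w].mean(0),1))
E
python3 - <<'E'
from h import *
for i in range(2): hubang(get('wrist'))
to([543,270,290],4.9)
E
```

```text
rim c [528.5  11.9] sz [52.5 59.1] ang 4.3 teeth n 431 tooth ang mod60 4.15 conc 0.86 teeth mean [528.6  12.2]
rim c [528.8  11.7] sz [52.7 58.9] ang 64.4 teeth n 433 tooth ang mod60 4.34 conc 0.85 teeth mean [528.6  12.2]
t 14.3 p [532.2 -32.3 108.2] jaw 5.2 tilt 0.15 F [-0.9  0.3 -0.2] w 0.995 q6 -0.26
 shift(tool, now axes) [-181.9   38.9 -300. ] turn [ 0.3  0.  -0.1]  shift in turned axes [-181.8   36.6 -300.3]
```

step_arm --pt "85 -50 0 0 0 0 0" --pt "85 -60 0 0 0 0 0" --pt "85 -55 5 -20 0 0 0" --pt "85 -17 7 -50 0 0 0" --pt "85 0 7 -60 0 0 0"

```text
t: 14.92
ee_pos: [0.54, 0.0997, 0.2937]
tcp_rot: [1.547, 1.561, 0.065]
force: [-0.5, 0.5, -0.7]
width: 0.997
```

step_arm --pt "85 0 7 -60 0 0 0" --pt "85 0 7 -60 0 0 0" --pt "85 0 5 -40 0 0 0" --pt "85 0 0 -10 0 0 0" --pt "85 0 0 0 0 0 0"

```text
t: 15.55
ee_pos: [0.5419, 0.2701, 0.2897]
tcp_rot: [1.518, 1.569, 0.039]
force: [0.7, -0.8, 0.3]
width: 0.991
```

```bash
cat >> h.py <<'E'
def railcov():
    for n in ('wrist','scene','side'):
        c=get(n); X=cloud(c).reshape(-1,3)
        q=X[(X[:,2]>.165)&(X[:,2]<.19)&(np.abs(X[:,0]-.545)<.03)&(np.abs(X[:,1]-.325)<.09)&(np.abs(X[:,1]-.325)>.036)]
        if len(q)>20:
            l=np.polyfit(q[:,1]-.325,q[:,0],1); print(n,'rail n',len(q),'x at y=325:',round(l[1]*1e3,1),'ang',round(np.degrees(np.arctan(-l[0])),1))
        fit(n+' tabtop',X,.21,.25,[.546,.325],.05); fit(n+' all',X,.105,.25,[.546,.325],.06)
    to([543,325,157],4.9)
E
python3 -c "
from h import *
railcov()"
```

```text
wrist rail n 1829 x at y=325: 543.4 ang 5.3
wrist tabtop 1010 rect c [553.1 323.3] sz [15.2 44.1] ang 5.3 mean [552.5 323.9 217.3] zmax 219.5
wrist all 5931 rect c [539.3 321.5] sz [100.9 100.7] ang 46.8 mean [539.8 324.4 180.4] zmax 218.8
scene rail n 373 x at y=325: 547.7 ang 5.3
scene tabtop 152 rect c [554.8 326. ] sz [16.3 43.4] ang 7.1 mean [555.4 326.1 217.2] zmax 221.1
scene all 1439 rect c [544.2 323.9] sz [90.6 94.6] ang 47.8 mean [561.  327.2 168.7] zmax 219.7
side rail n 66 x at y=325: 541.3 ang 4.9
side tabtop 38 rect c [552.9 321.1] sz [15. 46.] ang 4.2 mean [552.6 317.4 217. ] zmax 220.8
side all 375 rect c [537.2 320. ] sz [99. 99.] ang 42.3 mean [540.  315.1 169.8] zmax 219.7
t 15.7 p [542.1 268.5 289.5] jaw 5.1 tilt 0.07 F [-0.3 -0.4  0.6] w 0.996 q6 0.28
 shift(tool, now axes) [132.5   5.7 -56.2] turn [ 0.2  0.  -0.1]  shift in turned axes [132.5   5.7 -56.2]
```

step_arm --pt "85 0 3 -30 0 0 0" --pt "85 0 3 -25 0 0 0" --pt "85 40 0 0 0 0 0" --pt "85 45 0 0 0 0 0" --pt "85 25 0 0 0 0 0"

```text
t: 16.32
ee_pos: [0.5422, 0.3231, 0.1759]
tcp_rot: [-1.137, 1.567, -2.618]
force: [0.2, 0.2, 0.6]
width: 0.993
```

step_arm --pt "85 12 0 0 0 0 0" --pt "85 5 0 0 0 0 0" --pt "85 0 0 0 0 0 0" --pt "85 0 0 0 0 0 0"

```text
t: 16.82
ee_pos: [0.5435, 0.3254, 0.1635]
tcp_rot: [1.953, 1.568, 0.474]
force: [-0.6, -0.5, 0.1]
width: 0.995
```

```bash
python3 -c "
from h import *
to([543.6,323.5,159],5.2)"
```

```text
t 16.82 p [543.5 325.4 163.5] jaw 5.2 tilt 0.17 F [-0.6 -0.5  0.1] w 0.995 q6 0.36
 shift(tool, now axes) [ 4.5 -0.1  1.9] turn [ 0.  -0.1 -0.2]  shift in turned axes [ 4.5 -0.1  1.9]
```

step_arm --pt "50 3 0 0 0 0 0" --pt "35 0 0 0 0 0 0" --pt "25 0 0 0 0 0 0" --pt "18 0 0 0 0 0 0" --pt "8 0 0 0 0 0 0"

```text
t: 17.45
ee_pos: [0.5428, 0.3252, 0.1587]
tcp_rot: [2.942, 1.571, 1.462]
force: [-0.4, 0.2, -0.3]
width: 0.155
```

step_arm --pt "8 0 0 0 0 0 0" --pt "8 0 0 0 0 0 0" --pt "8 -3 0 0 0 0 0" --pt "8 -3 0 0 0 0 0" --pt "8 0 0 0 0 0 0"

```text
t: 18.08
ee_pos: [0.5429, 0.3253, 0.1652]
tcp_rot: [2.052, 1.57, 0.572]
force: [0.4, -0.0, -0.8]
width: 0.155
```

```bash
python3 -c "
from h import *
railcov()"
```

```text
wrist rail n 3399 x at y=325: 543.5 ang 5.2
wrist tabtop 7242 rect c [543.1 323.1] sz [81.  44.6] ang 6.5 mean [542.7 331.1 231.8] zmax 249.6
wrist all 16801 rect c [541.9 338.5] sz [81.  92.3] ang 5.0 mean [542.3 336.9 200.2] zmax 249.0
scene rail n 370 x at y=325: 547.6 ang 5.2
scene tabtop 179 rect c [559.1 326.5] sz [46.1 43.6] ang 6.4 mean [555.1 326.2 223. ] zmax 249.4
scene all 1562 rect c [545.3 323.5] sz [96.2 92.3] ang 50.4 mean [564.5 327.4 171.3] zmax 226.9
side rail n 36 x at y=325: 538.0 ang 8.5
side tabtop 150 rect c [545.6 315.6] sz [42.3 61.6] ang 63.7 mean [544.2 314.8 230.4] zmax 249.0
side all 448 rect c [545.1 310.8] sz [76.2 90.1] ang 3.6 mean [543.  312.6 190.3] zmax 248.2
t 18.23 p [542.7 325.1 164.7] jaw 5.2 tilt 0.0 F [-0.3 -0.1 -1.4] w 0.15 q6 0.36
 shift(tool, now axes) [7.7 0.2 0.2] turn [ 0.3 -0.   0. ]  shift in turned axes [7.7 0.2 0.2]
```

step_arm --pt "8 3 0.6 0 0 0 0" --pt "8 2 0 0 0 0 0" --pt "8 0 0 0 0 0 0"

```text
t: 18.6
ee_pos: [0.5431, 0.3251, 0.1592]
tcp_rot: [-1.273, 1.57, -2.753]
force: [0.0, 0.5, -0.8]
width: 0.151
```

step_arm --pt "8 1 0 0 0 0 0" --pt "8 0.5 0 0 0 0 0" --pt "8 0 0 0 0 0 0"

```text
t: 18.98
ee_pos: [0.5434, 0.3253, 0.1587]
tcp_rot: [2.043, 1.57, 0.564]
force: [-0.1, 0.3, -0.3]
width: 0.148
```

step_arm --pt "8 0.8 0 0 0 0 0" --pt "8 0 0 0 0 0 0" --pt "8 0 0 0 0 0 0"

```text
t: 19.35
ee_pos: [0.5435, 0.3253, 0.1586]
tcp_rot: [1.968, 1.57, 0.489]
force: [-2.1, -0.9, 4.7]
width: 0.151
```

step_arm --pt "8 -1.5 0 0 0 0 0" --pt "8 0 -1.5 0 0 0 0" --pt "8 1.5 0 0 0 0 0" --pt "8 0 0 0 0 0 0"

```text
t: 19.85
ee_pos: [0.5429, 0.3252, 0.1586]
tcp_rot: [1.78, 1.568, 0.3]
force: [2.8, -0.1, 5.3]
width: 0.151
```

step_arm --pt "8 0.5 0 0 0 0 0" --pt "8 0 0 0 0 0 0" --pt "8 0 0 0 0 0 0"

```text
t: 20.23
ee_pos: [0.5429, 0.3253, 0.1585]
tcp_rot: [1.806, 1.567, 0.326]
force: [0.7, -0.4, 6.0]
width: 0.153
```

step_arm --pt "8 -0.8 0.2 0 0 0 0" --pt "20 0 0 0 0 0 0" --pt "30 0 0 0 0 0 0" --pt "60 0 0 0 0 0 0" --pt "85 0 0 0 0 0 0"

```text
t: 20.85
ee_pos: [0.5417, 0.3251, 0.1572]
tcp_rot: [-1.394, 1.57, -2.874]
force: [-0.1, 0.4, 0.1]
width: 0.765
```

step_arm --pt "85 0 0 0 0 0 0" --pt "85 -20 0 0 0 0 0" --pt "85 -45 0 0 0 0 0" --pt "85 -50 0 0 0 0 0" --pt "85 0 0 50 0 0 0"

```text
t: 21.48
ee_pos: [0.5481, 0.278, 0.279]
tcp_rot: [1.935, 1.559, 0.46]
force: [1.0, 0.2, 0.2]
width: 0.994
```

```bash
python3 -c "
from h import *
railcov(); to([506,-271,200],75)"
```

```text
wrist rail n 1958 x at y=325: 543.6 ang 5.4
wrist tabtop 1039 rect c [540.9 322.2] sz [14.1 44.2] ang 5.7 mean [540.9 323.1 217.8] zmax 219.5
wrist all 6196 rect c [544.2 324.8] sz [ 74.7 119.7] ang 5.2 mean [544.3 325.5 179.7] zmax 218.9
scene rail n 375 x at y=325: 547.7 ang 5.2
scene tabtop 157 rect c [541.4 324.5] sz [16.2 43.7] ang 6.1 mean [544.1 324.9 217.1] zmax 221.4
scene all 1618 rect c [547.7 324.6] sz [94.7 93.5] ang 52.2 mean [563.8 327.3 167.7] zmax 219.9
side rail n 50 x at y=325: 540.0 ang 6.8
side tabtop 37 rect c [540.9 320.3] sz [13.  46.5] ang 6.2 mean [541.  316.  217.2] zmax 220.5
side all 320 rect c [544.6 325.6] sz [ 76.2 116.3] ang 9.0 mean [543.4 313.4 171.7] zmax 219.6
t 21.62 p [547.1 273.8 273.8] jaw 5.1 tilt 0.1 F [-1.1  0.1 -0.7] w 0.993 q6 0.28
 shift(tool, now axes) [116.8   0.2 -51.4] turn [ 0.2 -0.  -0.1]  shift in turned axes [116.8   0.2 -51.4]
t 21.62 p [547.1 273.8 273.8] jaw 5.1 tilt 0.1 F [-1.1  0.1 -0.7] w 0.993 q6 0.28
 shift(tool, now axes) [ 73.5 -89.2 539. ] turn [-69.9   0.   -0.1]  shift in turned axes [  73.8 -536.8  101.2]
```

The tab is now 2.7 mm off the bar over a 46 mm height, so the tilt is about 3°. The cover is astride, between the posts, and hanging free. Now I go to the stem.

step_arm --pt "85 0 -5 30 0 0 0" --pt "85 0 -9 52 0 0 0" --pt "85 0 -10 60 0 0 0" --pt "85 0 -10 60 0 0 0" --pt "85 0 -10 60 0 0 0"

```text
t: 22.25
ee_pos: [0.5262, 0.0095, 0.2721]
tcp_rot: [-2.422, 1.57, 2.383]
force: [0.9, -1.2, 0.3]
width: 0.998
```

step_arm --pt "85 0 -10 60 0 0 0" --pt "85 0 -10 60 0 0 0" --pt "85 0 -10 60 0 0 0" --pt "85 0 -10 60 0 0 0" --pt "85 20 -5 37 0 0 0"

```text
t: 22.88
ee_pos: [0.5075, -0.2721, 0.2535]
tcp_rot: [0.999, 1.568, -0.482]
force: [1.1, -0.3, 0.2]
width: 0.996
```

step_arm --pt "85 20 0 0 -10 0 0" --pt "85 20 0 0 -10 0 0" --pt "85 14 0 0 -10 0 0" --pt "85 0 0 0 -10 0 0" --pt "85 0 0 0 -10 0 0"

```text
t: 23.5
ee_pos: [0.5072, -0.2686, 0.1975]
tcp_rot: [2.849, 1.568, 2.249]
force: [-0.2, 0.0, -0.1]
width: 0.995
```

step_arm --pt "85 0 0 0 -10 0 0" --pt "85 0 0 0 -10 0 0" --pt "85 0 0 0 0 0 0"

```text
t: 23.88
ee_pos: [0.5073, -0.2688, 0.1979]
tcp_rot: [2.443, 1.569, 2.184]
force: [-0.1, 0.7, 0.1]
width: 0.994
```

```bash
python3 -c "
from h import *
c=get('wrist');X=cloud(c).reshape(-1,3)
fit('handle',X,.06,.12,[.506,-.271],.05);fit('htop',X,.088,.12,[.506,-.271],.05);fit('stand',X,.04,.052,[.506,-.271],.07)
c=get('scene');X=cloud(c).reshape(-1,3);fit('tab',X,.21,.25,[.545,.325],.05)
to([506,-271,200],75)"
```

```text
handle 802 rect c [ 506.  -272.3] sz [16.9 41.3] ang 78.3 mean [ 503.2 -271.7   90.8] zmax 94.3
htop 714 rect c [ 506.1 -272.3] sz [16.9 41.1] ang 78.0 mean [ 505.2 -272.2   92.9] zmax 94.4
stand 3685 rect c [ 505.9 -272.5] sz [76.2 76.8] ang 21.8 mean [ 502.6 -271.3   46.3] zmax 51.7
tab 154 rect c [541.3 324.6] sz [17.2 43.7] ang 4.9 mean [544.  325.4 217.1] zmax 221.4
t 23.98 p [ 507.2 -269.1  198.2] jaw 75.1 tilt 0.06 F [-0.8  1.   0.4] w 0.991 q6 -1.9
 shift(tool, now axes) [-1.8 -2.2 -0.7] turn [ 0.1 -0.  -0. ]  shift in turned axes [-1.8 -2.2 -0.7]
```

step_arm --pt "85 40 -3.4 -0.5 -2.4 0 0" --pt "85 45 0 0 0 0 0" --pt "85 40 0 0 0 0 0" --pt "85 25 0 0 0 0 0" --pt "85 14 0 0 0 0 0"

```text
t: 24.6
ee_pos: [0.505, -0.2719, 0.0327]
tcp_rot: [2.685, 1.568, 2.468]
force: [-0.3, -0.1, 0.0]
width: 0.996
```

step_arm --pt "85 6 0 0 0 0 0" --pt "85 0 0 0 0 0 0"

```text
t: 24.85
ee_pos: [0.5062, -0.2729, 0.0293]
tcp_rot: [-0.256, 1.57, -0.472]
force: [0.5, 0.2, 0.4]
width: 0.995
```

```bash
python3 -c "
from h import *
to([506,-272.3,27],77.5); tips()"
```

```text
t 24.85 p [ 506.2 -272.9   29.3] jaw 77.6 tilt 0.06 F [0.5 0.2 0.4] w 0.995 q6 -1.95
 shift(tool, now axes) [ 2.3  0.6 -0.3] turn [0.1 0.1 0. ]  shift in turned axes [ 2.3  0.6 -0.3]
scene dark counts per 10mm above TCP from -10: [15 21 23 55 27 41 61 79 35 27 49]
side dark counts per 10mm above TCP from -10: [19 17  6 49 21 20 42 61 20  1 25]
```

step_arm --pt "50 0 0.5 0 0 0 0" --pt "10 0 0 0 0 0 0" --pt "10 0 0 0 0 0 0" --pt "10 0 0 0 0 0 0" --pt "10 0 0 0 0 0 0"

```text
t: 25.58
ee_pos: [0.506, -0.2723, 0.0289]
tcp_rot: [-0.2, 1.57, -0.416]
force: [-0.5, -0.7, 1.1]
width: 0.178
```

step_arm --pt "10 -5 0 0 0 0 0" --pt "10 -20 0 0 0 0 0" --pt "10 -35 0 0 0 0 0" --pt "10 -30 0 0 0 0 0" --pt "10 0 0 0 0 0 0"

```text
t: 26.2
ee_pos: [0.5075, -0.2733, 0.1219]
tcp_rot: [-0.363, 1.564, -0.579]
force: [-0.1, -0.2, -0.9]
width: 0.173
```

```bash
python3 - <<'E'
from h import *
to([528.6,12.1,125],64.2)
for n in ('scene','side'):
    c=get(n); save(c,f'pics/{n}6.png',4,(215,110,345,220) if n=='scene' else (230,180,345,300)); X=cloud(c).reshape(-1,3)
    q=X[(np.hypot(X[:,0]-.506,X[:,1]+.272)<.04)&(X[:,2]>.05)&(X[:,2]<.2)]*1000
    for lo in range(60,150,5):
        s=q[(q[:,2]>=lo)&(q[:,2]<lo+5)]
        if len(s)>2: print(n,lo,len(s),np.round(s[:,:2].min(0)),np.round(s[:,:2].max(0)))
a=cv2.imread('pics/scene6.png');b=cv2.imread('pics/side6.png');b=cv2.copyMakeBorder(b,0,0,0,0,0);b=cv2.resize(b,(420,440));cv2.imwrite('pics/m6.png',cv2.hconcat([a[:,:380],b]))
E
```

```text
t 26.2 p [ 507.5 -273.3  121.9] jaw 77.6 tilt 0.38 F [-0.1 -0.2 -0.9] w 0.173 q6 -1.95
 shift(tool, now axes) [ -4.  283.3 -40.6] turn [13.4  0.4  0.1]  shift in turned axes [  -3.1  266.1 -105.3]
scene 105 5 [ 502. -270.] [ 513. -263.]
scene 110 8 [ 501. -273.] [ 517. -260.]
scene 115 8 [ 501. -275.] [ 518. -259.]
scene 120 17 [ 498. -288.] [ 526. -255.]
scene 125 13 [ 503. -275.] [ 525. -255.]
scene 130 6 [ 505. -272.] [ 525. -254.]
scene 140 40 [ 490. -289.] [ 532. -248.]
scene 145 39 [ 490. -290.] [ 530. -248.]
side 105 7 [ 499. -283.] [ 516. -274.]
side 110 7 [ 499. -284.] [ 516. -275.]
side 115 15 [ 490. -289.] [ 523. -270.]
side 120 17 [ 495. -289.] [ 523. -277.]
side 125 13 [ 493. -289.] [ 513. -283.]
side 135 12 [ 484. -294.] [ 528. -278.]
side 140 107 [ 484. -298.] [ 528. -263.]
side 145 24 [ 487. -290.] [ 526. -274.]
```

View pics/m6.png

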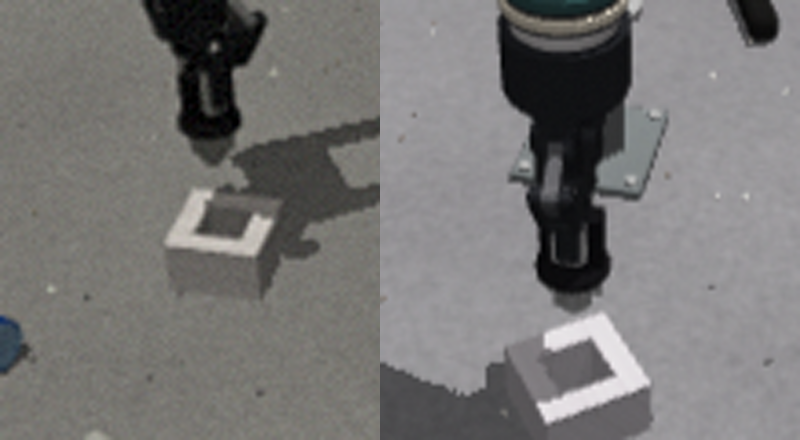

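The stem hangs upright in the gripper, clear of the stand, with its tip at (213,155) on the left and (572,300) on the right. The collar underside is at the reported TCP + 16 mm, so home is TCP z ≈ 49.

step_arm --pt "10 0 0 0 6.7 0 0" --pt "10 0 0 0 6.7 0 0" --pt "10 0 25 -10 0 0 0" --pt "10 0 45 -18 0 0 0" --pt "10 0 56 -22 0 0 0"

```text
t: 26.92
ee_pos: [0.5142, -0.1359, 0.1158]
tcp_rot: [-3.1, 1.566, 2.731]
force: [0.7, 1.6, -0.4]
width: 0.18
```

step_arm --pt "10 0 56 -22 0 0 0" --pt "10 0 45 -18 0 0 0" --pt "10 0 28 -11 0 0 0" --pt "10 0 11 -4.3 0 0 0" --pt "10 0 0 0 0 0 0"

```text
t: 27.55
ee_pos: [0.5259, 0.0131, 0.1173]
tcp_rot: [-2.552, 1.568, -3.001]
force: [-0.2, -0.3, -1.6]
width: 0.179
```

```bash
python3 -c "
from h import *
to([528.6,12.1,90],64.2)
c=get('scene');X=cloud(c).reshape(-1,3);fit('tab',X,.21,.25,[.545,.325],.05)"
```

```text
t 27.55 p [525.9  13.1 117.3] jaw 64.3 tilt 0.15 F [-0.2 -0.3 -1.6] w 0.179 q6 -1.2
 shift(tool, now axes) [27.3  0.3  2.9] turn [ 0.1 -0.1  0.1]  shift in turned axes [27.3  0.2  2.8]
tab 156 rect c [541.2 324.6] sz [16.5 43.8] ang 6.6 mean [544.1 324.8 217.2] zmax 221.2
```

step_arm --pt "10 0 0.3 2.9 0 0 0" --pt "10 12 0 0 0 0 0" --pt "10 12 0 0 0 0 0" --pt "10 8 0 0 0 0 0" --pt "10 0 0 0 0 0 0"

```text
t: 28.22
ee_pos: [0.5285, 0.0121, 0.0853]
tcp_rot: [-2.809, 1.568, 3.024]
force: [0.2, 0.5, -1.2]
width: 0.181
```

```bash
python3 -c "
from h import *
to([528.6,12.1,70],64.2)"
```

```text
t 28.23 p [528.5  12.1  85.3] jaw 64.2 tilt 0.16 F [ 0.2  0.5 -1.2] w 0.181 q6 -1.21
 shift(tool, now axes) [15.3  0.   0.2] turn [ 0.  -0.1  0.1]  shift in turned axes [15.3  0.   0.1]
```

step_arm --pt "10 5 0 0 0 0 0" --pt "10 5 0 0 0 0 0" --pt "10 4 0 0 0 0 0" --pt "10 0 0 0 0 0 0"

```text
t: 28.72
ee_pos: [0.5291, 0.0122, 0.0723]
tcp_rot: [-2.899, 1.57, 2.934]
force: [0.4, -0.2, -1.6]
width: 0.177
```

step_arm --pt "10 2 0 0 0 0 0" --pt "10 2 0 0 0 0 0" --pt "10 2 0 0 0 0 0"

```text
t: 29.1
ee_pos: [0.5295, 0.0121, 0.0667]
tcp_rot: [0.931, 1.571, 0.481]
force: [0.8, 0.3, -1.1]
width: 0.177
```

step_arm --pt "10 2 0 0 0 0 0" --pt "10 2 0 0 0 0 0" --pt "10 2 0 0 0 0 0" --pt "10 0 0 0 0 0 0"

```text
t: 29.6
ee_pos: [0.5293, 0.0121, 0.0605]
tcp_rot: [-2.954, 1.57, 2.88]
force: [0.3, 0.3, -1.7]
width: 0.182
```

step_arm --pt "10 3 0 0 0 0 0" --pt "10 3 0 0 0 0 0" --pt "10 0 0 0 0 0 0"

```text
t: 29.98
ee_pos: [0.5299, 0.0121, 0.0554]
tcp_rot: [0.397, 1.57, -0.053]
force: [-1.3, -0.3, 3.1]
width: 0.175
```

Meshed, and the plunger spring is now felt at about 4.5 N. I press on.

step_arm --pt "10 2 0 0 0 0 0" --pt "10 2 0 0 0 0 0" --pt "10 1 0 0 0 0 0" --pt "10 0 0 0 0 0 0"

```text
t: 30.48
ee_pos: [0.5299, 0.0121, 0.0504]
tcp_rot: [0.398, 1.569, -0.052]
force: [-1.6, 0.2, 5.5]
width: 0.178
```

step_arm --pt "10 1 0 0 0 0 0" --pt "10 1 0 0 0 0 0" --pt "10 0 0 0 0 0 0"

```text
t: 30.85
ee_pos: [0.5299, 0.0121, 0.0489]
tcp_rot: [0.408, 1.569, -0.042]
force: [-1.7, 0.0, 7.2]
width: 0.178
```

step_arm --pt "10 0.7 0 0 0 0 0" --pt "10 0 0 0 0 0 0" --pt "10 0 0 0 0 0 0"

```text
t: 31.22
ee_pos: [0.53, 0.0121, 0.0489]
tcp_rot: [0.359, 1.569, -0.091]
force: [-3.1, -0.2, 10.1]
width: 0.173
```

step_arm --pt "10 0.7 0 0 0 0 0" --pt "10 0 0 0 0 0 0" --pt "10 0 0 0 0 0 0"

```text
t: 31.6
ee_pos: [0.53, 0.0121, 0.0489]
tcp_rot: [0.349, 1.569, -0.101]
force: [-3.8, -0.0, 13.2]
width: 0.177
```

step_arm --pt "10 0.8 0 -0.8 0 0 0" --pt "10 0.7 0 0 0 0 0" --pt "10 0 0 0 0 0 0" --pt "10 0 0 0 0 0 0"

```text
t: 32.1
ee_pos: [0.5301, 0.0121, 0.0488]
tcp_rot: [0.224, 1.567, -0.226]
force: [-4.9, -0.1, 17.8]
width: 0.182
```

```bash
python3 - <<'E'
from h import *
to([528.6,12.1,48.9],64.2)
a=get('scene');X=cloud(a).reshape(-1,3);fit('tab',X,.21,.25,[.545,.325],.05);save(a,'pics/s7.png',3,(300,130,540,300))
b=get('side');save(b,'pics/d7.png',4,(240,170,340,240))
i=cv2.resize(cv2.imread('pics/s7.png'),None,fx=.62,fy=.62);j=cv2.imread('pics/d7.png');h=min(i.shape[0],j.shape[0]);cv2.imwrite('pics/m7.png',cv2.hconcat([i[:h],j[:h,:350]]))
E
```

```text
t 32.1 p [530.1  12.1  48.8] jaw 64.2 tilt 0.24 F [-4.9 -0.1 17.8] w 0.182 q6 -1.2
 shift(tool, now axes) [-0.1 -0.6 -1.4] turn [ 0.   0.2 -0.1]  shift in turned axes [-0.1 -0.6 -1.4]
tab 153 rect c [540.4 324.4] sz [17.9 43.8] ang 6.9 mean [544.1 324.8 217.3] zmax 221.8
```

View pics/m7.png

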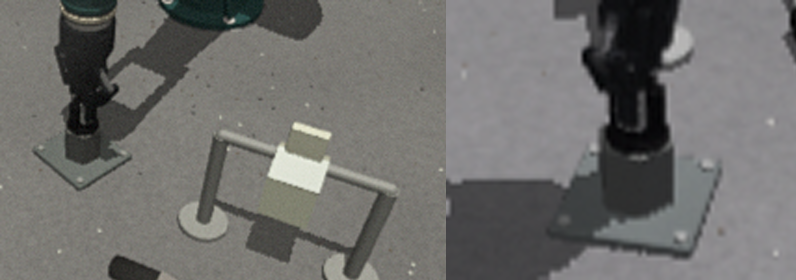

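The left half shows the cover hanging astride the rail at (297,165), between the posts. The stem is in the hub at (83,140), and on the right its black collar sits flat on the hub rim at (637,140). The stop is hard at TCP z 48.9, under about 18 N of press, so I hand in.

```bash
python3 -c "
from h import *
print(env.hand_in()); s=env.get_state(); print(s['t'],s['ee_pos'],s['force'],s['width'])"
```

```text
the job is handed in; nothing more can be done
None
the job is handed in; nothing more can be done
```

The cover hangs released on the rail, and the stem is meshed and pressed fully home, still gripped. I handed the job in at about 32 s.

- **Cover:** It first hung about 12° tilted, so I re-gripped, centred and released it again. The last measurements put it between the posts and stable, but still about 3–4° off level.
- **Stem:** It was turned by about 13° and slid into the hub with no stop at the teeth. The spring force rose as expected, and the stem came to a hard stop at the predicted home height. The last picture shows the collar flat on the rim. At the last check the arm was pressing down with about 18 N, with a sideways force of about 5 N that stayed when I shifted the stem slightly.
- **Disagreements:** The fingertips are really about 32 mm higher than the reported TCP. My first grasp of the cover therefore closed above its handle, and I corrected for this in every later move. The scene and side cameras differ by several mm on the rail's position, so I used the wrist camera and the contact forces there.
- **Bystanders:** I made no moves near the wrench, nut driver or flashlight, but I did not measure their positions again at the end.

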